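# Free a power module from the vise and bolt it into the test cradle

## Task

The power module held in the blue bench vise is finished: pull the vise's sliding jaw well back so that its lip clears the module, lift the module out, and lower it (do not drop it) flat into the nest of the white test cradle, its narrow tongue lying across the path of the drawn-back barrel bolt. Then slide the bolt over the tongue fully home into its keeper, so that the module is locked in. Leave the other things on the bench undisturbed.

Things in the scene. Friction and masses are not known exactly. Their poses are not given: they have to be found in the camera images.
- vise_jaw (a joint): sliding jaw of the vise (m): about 0 = closed on the module, 0.040 = fully open; it slides along the vise's +x with about 3 N of friction and stays where it is left. Its steel lip reaches 8 mm over the end of the module's tongue when closed, so the module can be lifted only once the jaw is more than 10 mm open.
- jaw_grip (a point): point to grasp on the black upright post (16 mm diameter, 43 mm tall, from 25 mm below to 17 mm above this point) on the sliding jaw; moves with the jaw. About 80 mm above the table.
- vise: blue bench vise bolted to the table, 290 mm long (x) by 90 mm wide, its fixed jaw at -x, its sliding jaw towards +x; origin at the centre of its underside. The bed on which the module lies is 40 mm above the table; the jaws reach up to 62 and 68 mm, the post to 97 mm.
- module: power module, 0.3 kg: 6 mm aluminium plate with green circuit board and dark finned heatsink. Origin on the underside below the heatsink's centre. Plate x -50 to 40, y -35 to 35 mm; tongue x 40 to 80, y -18 to 18 mm. Heatsink x -30 to 30, y -18 to 18, z 6 to 46 mm: grasp it across y (36 mm). Starts in the vise, tongue towards the sliding jaw.
- module_grip (a point): centre of the heatsink, 33 mm above the module's underside: a good place to grasp
- tongue (a point): point on the underside of the module's tongue, 60 mm from the module's origin along its +x
- cradle: white test cradle bolted to the table, a slab 150 mm (x) by 205 mm (y) by 20 mm thick with four flared orange side guides, two end guides and two shoulder stops (10 to 13 mm high) around the nest, and a barrel bolt; origin at the centre of its underside.
- nest (a point): where the module's origin belongs when seated: on the nest floor, 20 mm above the table; its axes are the cradle's, and the module's x must point along them (tongue to +x). Play about 3 mm each way.
- nest_tongue (a point): point on the nest floor where the module's tongue point belongs, 60 mm from the nest along +x, on the bolt's path (the bolt passes 62 mm from the nest centre)
- bolt (a joint): travel of the brass barrel bolt (m): 0 = drawn back, 0.076 = fully home against its stop with the tip through the steel keeper on the nest's far side. It slides along the cradle's -y, about 3 N of friction, stays where it is left. Bar 12 mm in diameter, its underside 2.5 mm above the seated tongue.
- bolt_grip (a point): point to grasp on the red upright knob of the bolt (about 15 mm diameter, red from 17 mm below to 12 mm above this point); moves with the bolt. About 72 mm above the table; the steel channel and strap below it reach 46 mm.
- spool: bystander: spool of solder with blue flanges, 54 mm diameter, 50 mm tall; origin under its centre
- screwdriver: bystander: screwdriver, 190 mm long, lying on the table along its x
- brush: bystander: brush, 170 mm long, lying on the table along its x
- multimeter: bystander: yellow multimeter, 150 x 75 x 34 mm, lying flat; origin under its centre
- flux: bystander: small bottle, 44 mm diameter, 100 mm tall; origin under its centre
- tip_jar: bystander: aluminium cup, 64 mm diameter, 60 mm tall; origin under its centre

How it is judged (in metres and radians):
On the way, in this order (a step that is already met when the one before it is completed fails the run):
1. the vise's sliding jaw is drawn back at least 15 mm, the module still in the vise (value of joint vise_jaw above 0.015 m and distance of module from where it was at the start of the episode below 0.05 m), for 0.2 s.
2. the module lies seated in the nest, tongue towards the bolt's path, the bolt still drawn back (horizontal distance between module and nest below 0.008 m and horizontal distance between tongue and nest_tongue below 0.01 m and z of module in the frame of nest below 0.004 m and angle between module's own z axis and vertical below 0.06 rad and value of joint bolt below 0.02 m), for 0.2 s.
At the end, for the whole second after the job is handed in: The bolt is home in its keeper (joint above 0.071 of 0.076 m), and the module lies still and flat in the nest: origin within 8 mm of the nest centre, tongue point within 10 mm of its place, underside less than 4 mm above the nest floor, tilt under 0.06 rad (horizontal distance between module and nest below 0.008 m and horizontal distance between tongue and nest_tongue below 0.01 m and z of module in the frame of nest below 0.004 m and angle between module's own z axis and vertical below 0.06 rad and value of joint bolt above 0.071 m and linear speed of module below 0.02 m/s); the robot touches nothing.
It fails at once if the module is dropped into the nest (faster than 0.7 m/s within 40 mm above its floor) (horizontal distance between module and nest below 0.05 m and z of module in the frame of nest below 0.04 m and linear speed of module above 0.7 m/s).
It fails at once if a bystander is moved by more than 30 mm (distance of any of spool, screwdriver, brush, multimeter, flux, tip_jar from where it was at the start of the episode above 0.03 m).
It also fails if it takes over 59 s, if anything falls off the work surface, if the arm or the gripper's body presses on something with over 40 N, if the wrist force passes 120 N, or if a joint passes its speed limit or range.

## Robot

A 6-joint arm with a two-finger parallel gripper is mounted at the origin on the work surface. World frame = base frame: x ahead of the robot, y to its left, z up, the work surface at z = 0. Lengths are in mm, angles in rad, forces in N, time in s.
With the tool pointing down it reaches from about 300 to 775 mm from the base axis. Payload 14.6 kg.
Tool frame: the origin (TCP) lies between the finger pads; the fingertips stand manip.nose_length ahead of it and the grasp point (between the pads) lies 11 mm behind it (manip.nose_length is the distance from the TCP to the fingertips, in mm); z points along the fingers, y is the line along which they close (so a half turn about z gives the same grasp; the last joint's range is limited). The gripper opens to 94 mm and grips with 3 to 60 N. Pads are 16 mm wide; open, the fingers measure 119 mm over their backs; the gripper's body (75 mm by 177 mm) begins 78 mm behind the grasp point.
Start: joints at [-1.374, 0.3, 1.521, -0, 1.321, -0.067], TCP at [143.406, -530.965, 213.446] pointing down, gripper open.
Joint ranges: [-3.03, 3.03], [-0.79, 2.21], [0.23, 2.52], [-1.04, 4.18], [0, 3.07], [-2.55, 2.55]. Speed limits (rad/s): [2.22, 2.22, 2.57, 3.14, 3.14, 3.14].

## Interface

Orientations are given as [roll, pitch, yaw] about the fixed x, y, z axes, in that order (R = Rz(yaw) Ry(pitch) Rx(roll)).
In Python, from cell import manip, cams, job gives the robot as it stands.
- The arm moves only by the tool jog_arm, never from a script. Its argument "commands" is a list of rows, each an object of numbers: "dx", "dy", "dz": the shift along the tool's x, y, z each as a share of 40 mm, from -1 to 1; "ax", "ay", "az": the turn, a rotation vector about the tool's x, y, z each as a share of 10 degrees, from -1 to 1; "gripper": the closure, from 0 (fully open) to 1 (shut). A call has 1 to 10 rows; each row shifts and turns the commanded pose from where the row before left it, along the tool's axes as they then stand; what a row does not reach is not made up. A row lasts 1/8 s, in which the tool goes at most 62.5 mm and 10.7 degrees, less where a joint would pass 70% of its speed; a pose out of reach is approached as far as the arm can. A call with a number of a shift or a turn outside -1 to 1 is refused whole. A call with a gripper value outside its range is refused whole. The fingers move at their own pace and stop on an object; "squeeze" is the grip in N (left out, the last holds). Time passes only in rows, so rows that do not move let the fingers close. It gives the time, the measured TCP pose, the force, the opening and the grip force at its end, in the units of the state.
- manip.read_state(): the state, without advancing time (a new reading comes with each control period).
- cams.camera(name): name is "scene" or "top"; returns a dict with "image" (420x560x3 uint8, red, green, blue), "fx", "fy", "cx", "cy" (pixels), "world_to_cam" (4x4, takes a point from world to camera coordinates). Camera axes: x right, y down, z forward; pixel columns grow to the right and rows downward; lengths in mm; the calibration is good to about 2 mm. A picture is of the moment at which its call begins. There is no depth.
- job.sign_off(): hands the job in; it is judged then, once.
The state is a dict: "clock": time; "joints": joint angles; "qd": joint speeds; "effort": joint torques, N m; "eef_pos": TCP position; "eef_rot": TCP orientation; "wrist_force": force on the tool from outside, world axes, zero at the start; "moment": the same for the moment, N m; "finger_gap": finger opening in mm; "finger_force": force on a finger pad.
Only numpy, scipy, OpenCV 4.12 (cv2) and the standard library are available. Lean on these libraries where they do the work, as an engineer would, in place of code of your own. Each camera call takes 0.05 s, during which the arm holds its last target. There are 200 camera calls.

## Working session

There is one attempt and no reset: what is moved stays moved. The work goes in short steps, Python scripts to look and compute and a tool call to move; the robot and the scene stay as the last step left them, time stands still between calls to the robot, and variables do not carry over. Pictures are saved under pics/ and viewed, at most 11 in all, crops included, and the job is handed in when it is done.

Besides the shell and the picture viewer there is one more tool, called after ">>>" as name(argument=value, ...), one argument or row to a line, values as JSON. jog_arm: Moves the arm, as the interface text tells. Shift numbers are shares of 40 mm and turn numbers shares of 10 degrees, none past 1 either way. Its arguments: {"type":"object","properties":{"commands":{"type":"array"},"squeeze":{"type":"number"}},"required":["commands"]}

```bash
ls; mkdir -p pics; python3 - <<'E'
from cell import manip,cams
import cv2
print(manip.nose_length, manip.read_state())
for n in("scene","top"):
    c=cams.camera(n); cv2.imwrite(f"pics/{n}0.png",c["image"][:,:,::-1]); print(n,c["fx"],c["fy"],c["cx"],c["cy"],c["world_to_cam"].tolist())
E
```

```text
pics
8.0 {'clock': 0.0, 'joints': array([-1.37358921e+00,  3.00479275e-01,  1.52159215e+00, -1.55485280e-05,
        1.32070042e+00, -6.66233097e-02]), 'qd': array([-4.02828397e-04,  3.15653934e-04, -5.87654739e-04, -8.25346318e-05,
        4.22448981e-04,  3.18803282e-04]), 'effort': array([-5.47925611e-04, -5.31816208e+01, -3.52740633e+01,  7.08180713e-02,
        2.44169187e-02, -1.19804149e-04]), 'eef_pos': array([ 143.35930708, -530.71966045,  212.87716134]), 'eef_rot': array([-3.14041507e+00, -6.34768516e-05,  2.63834246e-01]), 'wrist_force': array([-0.18464478,  0.17995458,  0.7333511 ]), 'moment': array([ 0.03759451, -0.03104404, -0.05923503]), 'finger_force': 0.0, 'finger_gap': 93.75295174885528}
scene 544.1315244079057 544.1315244079057 271.81363565012146 207.56058051207614 [[0.6528141133333288, 0.7575179569209737, 0.0005276126358726823, -323.3017401568155], [0.5467113378202179, -0.47066276376062566, -0.6925195130160862, -245.26075612755199], [-0.5243476390064582, 0.4523749636656338, -0.7213989504545107, 1698.0915749002565], [0.0, 0.0, 0.0, 1.0]]
top 430.8137029258268 430.8137029258268 279.5325703495627 207.23859360924405 [[-0.020303358505948547, -0.9997937113803895, -0.0005552635462473206, -17.080966655669258], [-0.9843766250572724, 0.020087425440974617, -0.1749261426431388, 560.3942353284391], [0.17490121118572446, -0.0030049997304740666, -0.9845814015623019, 1010.251851696948], [0.0, 0.0, 0.0, 1.0]]
```

View pics/top0.png

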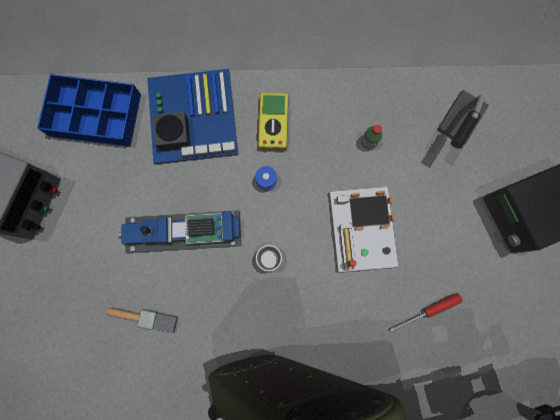

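View pics/scene0.png

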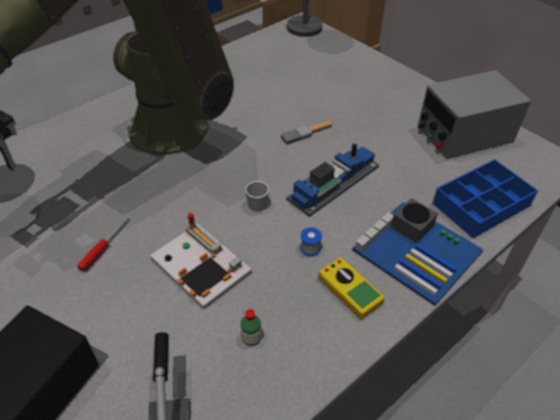

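The top view shows the vise at around (182,230), with its post at (146,230) and the heatsink at (202,227). The cradle is at (364,230), with the nest at (370,210) and the red knob at (352,263). Next I'll zoom in on both.

```bash
python3 - <<'E'
import cv2,numpy as np
t=cv2.imread("pics/top0.png");s=cv2.imread("pics/scene0.png")
def crop(i,x,y,w,h): return cv2.resize(i[y:y+h,x:x+w],(400,300),interpolation=cv2.INTER_CUBIC)
m=np.vstack([np.hstack([crop(t,115,185,132,99),crop(t,310,180,132,99)]),np.hstack([crop(s,270,130,120,90),crop(s,145,205,120,90)])])
cv2.imwrite("pics/m0.png",m)
E
```

```text
(no output)
```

View pics/m0.png

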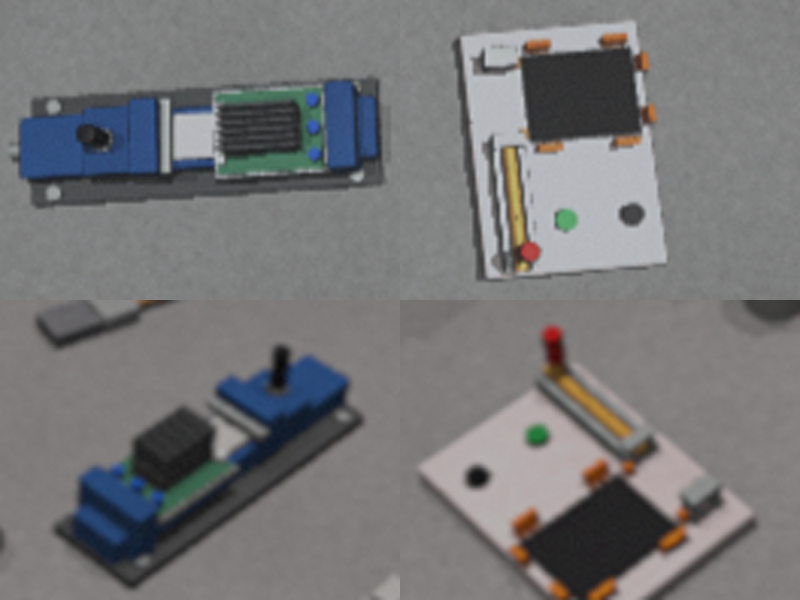

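The crops show the heatsink and post (black), the white lip, and the dark nest floor between orange guides. The red knob is at the bottom of the brass bar, so the bolt is drawn back. I'll measure these now.

```bash
cat > h.py <<'E'
import cv2,numpy as np
from cell import manip,cams
def ray(c,p,z):
    p=np.atleast_2d(np.float64(p)); M=c["world_to_cam"]; R,t=M[:3,:3],M[:3,3]
    d=np.c_[(p[:,0]-c["cx"])/c["fx"],(p[:,1]-c["cy"])/c["fy"],np.ones(len(p))]@R
    o=-R.T@t; return (o+d*((z-o[2])/d[:,2])[:,None])[:,:2]
def mask(c,roi,f):
    x,y,w,h=roi; im=c["image"]; hsv=cv2.cvtColor(im,cv2.COLOR_RGB2HSV).astype(int); g=im.astype(int)
    m=f(hsv[...,0],hsv[...,1],hsv[...,2]); k=np.zeros(m.shape,np.uint8); k[y:y+h,x:x+w]=m[y:y+h,x:x+w]; return k
def big(k):
    n,l,s,ce=cv2.connectedComponentsWithStats(k); i=1+np.argmax(s[1:,4]); return (l==i).astype(np.uint8),s[i],ce[i]
def rect(c,k,z):
    ct=max(cv2.findContours(k,cv2.RETR_EXTERNAL,cv2.CHAIN_APPROX_NONE)[0],key=cv2.contourArea)[:,0]
    return cv2.minAreaRect(ray(c,ct,z).astype(np.float32))
E
python3 - <<'E'
from h import *
T=cams.camera("top");S=cams.camera("scene")
# cradle slab
k=mask(T,(320,180,85,100),lambda h,s,v:(v>140)&(s<60)); k=cv2.morphologyEx(k,cv2.MORPH_CLOSE,np.ones((25,25)));print("slab",rect(T,big(k)[0],20))
k,s,c=big(mask(T,(345,190,50,40),lambda h,s,v:(v<90)));print("nest",s,rect(T,k,20))
k,s,c=big(mask(S,(175,250,65,50),lambda h,s,v:(v<90)));print("nestS",s,rect(S,k,20))
for n,C,r in(("top",T,(340,245,25,30)),("scene",S,(180,205,25,30))):
    k,s,c=big(mask(C,r,lambda h,s,v:((h<8)|(h>172))&(s>130)));print("knob",n,s,c,ray(C,c,72),ray(C,c,84))
k,s,c=big(mask(T,(335,220,25,55),lambda h,s,v:(h>12)&(h<30)&(s>90)));print("bar",s,rect(T,k,30))
for n,C,r in(("top",T,(182,212,35,30)),("scene",S,(305,160,35,30))):
    k,s,c=big(mask(C,r,lambda h,s,v:(v<75)&(s<100)));print("sink",n,s,rect(C,k,86))
for n,C,r in(("top",T,(138,222,18,15)),("scene",S,(345,140,20,22))):
    k,s,c=big(mask(C,r,lambda h,s,v:(v<65)));ys,xs=np.nonzero(k);print("post",n,s,c,ray(C,c,80),ray(C,c,97)); 
    print("toprow",xs[ys<=ys.min()+1].mean(),ys.min())
k,s,c=big(mask(T,(115,200,130,55),lambda h,s,v:(h>100)&(h<125)&(s>100)));k=cv2.morphologyEx(mask(T,(115,200,130,55),lambda h,s,v:(h>100)&(h<125)&(s>100)),cv2.MORPH_CLOSE,np.ones((1,75)));print("blue",rect(T,k,62))
k,s,c=big(cv2.morphologyEx(mask(T,(180,205,50,45),lambda h,s,v:(h>40)&(h<90)&(s>60)),cv2.MORPH_CLOSE,np.ones((25,25))));print("green",s,rect(T,k,47))
E
```

```text
slab ((508.41937255859375, -240.49331665039062), (205.012451171875, 155.23887634277344), 3.692960023880005)
nest [ 350  195   42   32 1054] ((552.632080078125, -257.9022521972656), (74.99818420410156, 99.38074493408203), 3.3135390281677246)
nestS [181 258  47  42 937] ((548.4096069335938, -262.3123474121094), (72.5433349609375, 105.56159973144531), 3.7606935501098633)
knob top [350 260   6   6  28] [352.21428571 262.5       ] [[ 420.41525223 -196.68023772]] [[ 419.87659083 -194.66535168]]
knob scene [188 213   5  11  41] [190.46341463 217.53658537] [[ 415.94737525 -196.05247535]] [[ 425.94919206 -201.45435446]]
bar [344 229   8  33 138] ((465.92431640625, -193.76707458496094), (79.32042694091797, 10.842907905578613), 3.934342622756958)
sink top [188 218  27  19 428] ((509.618408203125, 157.72836303710938), (40.30751419067383, 61.484439849853516), 2.6952455043792725)
sink scene [309 163  25  25 425] ((525.7138061523438, 145.6470947265625), (58.3102912902832, 87.30767822265625), 3.270392656326294)
post top [140 226  11   8  61] [145.32786885 229.70491803] [[506.99536202 290.16356478]] [[504.77281681 284.86792855]]
toprow 143.88888888888889 226
post scene [351 144   6  14  61] [353.45901639 150.52459016] [[508.31893294 286.47263557]] [[520.99434956 270.34674152]]
toprow 354.2857142857143 144
blue ((513.3413696289062, 211.34808349609375), (68.45162200927734, 281.9712219238281), 0.6663844585418701)
green [186 214  36  28 892] ((514.0084838867188, 158.3485870361328), (64.17330169677734, 84.25309753417969), 2.423170804977417)
```

>>> jog_arm(
  commands=[
    {"az": -0.97,"gripper": 0.0},
    {"az": -0.97},
    {"az": -0.97},
    {"az": -0.97},
    {"az": -0.97},
    {"az": -0.97},
    {"az": -0.97},
    {"az": -0.95},
    {},
  ],
)

```text
schema error: expected keys dx, dy, dz, ax, ay, az, gripper
```

```bash
cat >> h.py <<'E'
from scipy.spatial.transform import Rotation as Ro
def go(p,yaw=None):  # shares of one row: total shift in tool frame/40, yaw change in az units
    s=manip.read_state(); R=Ro.from_euler('xyz',s["eef_rot"]).as_matrix()
    print("t",s["clock"],"pos",s["eef_pos"].round(1),"rpy",np.degrees(s["eef_rot"]).round(2),"F",s["wrist_force"].round(1),"gap",s["finger_gap"].round(1),"pad",s["finger_force"])
    print("tool shares",((R.T@(np.array(p)-s["eef_pos"]))/40).round(2), "az", None if yaw is None else round((np.degrees(s["eef_rot"][2])-yaw)/10,3))
E
python3 - <<'E'
from h import *
go([506,289,200],92.5)
# finer nest / module measurements, 8x upsampled thresholds
T=cams.camera("top")
def up(roi,f,z,name,op=None):
    x,y,w,h=roi; im=cv2.resize(T["image"][y:y+h,x:x+w],None,fx=8,fy=8,interpolation=cv2.INTER_CUBIC)
    H=cv2.cvtColor(im,cv2.COLOR_RGB2HSV).astype(int); k=f(H[...,0],H[...,1],H[...,2]).astype(np.uint8)
    if op: k=cv2.morphologyEx(k,op,np.ones((25,25)))
    k=big(k)[0]; ct=max(cv2.findContours(k,0,cv2.CHAIN_APPROX_NONE)[0],key=cv2.contourArea)[:,0]
    px=(ct+.5)/8-.5+[x,y]; w=ray(T,px,z).astype(np.float32); r=cv2.minAreaRect(w); m=cv2.moments(w.reshape(-1,1,2)); print(name,r,"cen",m["m10"]/m["m00"],m["m01"]/m["m00"],"A",m["m00"])
up((340,185,58,50),lambda h,s,v:(v<110),20,"nest",cv2.MORPH_OPEN)
up((325,182,80,95),lambda h,s,v:(v>150)&(s<60),20,"slab",cv2.MORPH_CLOSE)
up((180,208,50,42),lambda h,s,v:(h>40)&(h<90)&(s>60)|(v<70),46,"board",cv2.MORPH_CLOSE)
up((340,225,25,38),lambda h,s,v:(h>12)&(h<30)&(s>90),36,"bar")
# orange guides
k=mask(T,(335,182,65,52),lambda h,s,v:(h>4)&(h<18)&(s>110))
n,l,st,ce=cv2.connectedComponentsWithStats(k)
E=np.array([[-np.sin(np.radians(3.7)),np.cos(np.radians(3.7))],[-np.cos(np.radians(3.7)),-np.sin(np.radians(3.7))]])
for i in range(1,n): w=ray(T,ce[i],30)[0]; print(st[i,4],w.round(1),"cradle rel(551,-252):",(E@(w-[551,-252])).round(1))
E
```

```text
Traceback (most recent call last):
  File "h.py", line 18, in go
    print("t",s["clock"],"pos",s["eef_pos"].round(1),"rpy",np.degrees(s["eef_rot"]).round(2),"F",s["wrist_force"].round(1),"gap",s["finger_gap"].round(1),"pad",s["finger_force"])
                                                                                                                                 ^^^^^^^^^^^^^^^^^^^^^
AttributeError: 'float' object has no attribute 'round'
```

>>> jog_arm(
  commands=[
    {"dx": 0,"dy": 0,"dz": 0,"ax": 0,"ay": 0,"az": -0.97,"gripper": 0},
    {"dx": 0,"dy": 0,"dz": 0,"ax": 0,"ay": 0,"az": -0.97,"gripper": 0},
    {"dx": 0,"dy": 0,"dz": 0,"ax": 0,"ay": 0,"az": -0.97,"gripper": 0},
    {"dx": 0,"dy": 0,"dz": 0,"ax": 0,"ay": 0,"az": -0.97,"gripper": 0},
    {"dx": 0,"dy": 0,"dz": 0,"ax": 0,"ay": 0,"az": -0.97,"gripper": 0},
    {"dx": 0,"dy": 0,"dz": 0,"ax": 0,"ay": 0,"az": -0.97,"gripper": 0},
    {"dx": 0,"dy": 0,"dz": 0,"ax": 0,"ay": 0,"az": -0.97,"gripper": 0},
    {"dx": 0,"dy": 0,"dz": 0,"ax": 0,"ay": 0,"az": -0.95,"gripper": 0},
    {"dx": 0,"dy": 0,"dz": 0,"ax": 0,"ay": 0,"az": 0,"gripper": 0},
  ],
)

```text
clock: 1.32
eef_pos: [143.4, -530.9, 213.3]
eef_rot: [-3.142, -0.0, 1.614]
wrist_force: [-0.6, 0.1, 0.6]
finger_gap: 94.1
finger_force: 0.0
```

```bash
sed -i 's/s\["finger_gap"\].round(1)/s["finger_gap"]/' h.py
python3 - <<'E'
from h import *
go([506,289,200],92.5)
T=cams.camera("top")
def up(roi,f,z,name,op=None):
    x,y,w,h=roi; im=cv2.resize(T["image"][y:y+h,x:x+w],None,fx=8,fy=8,interpolation=cv2.INTER_CUBIC)
    H=cv2.cvtColor(im,cv2.COLOR_RGB2HSV).astype(int); k=f(H[...,0],H[...,1],H[...,2]).astype(np.uint8)
    if op: k=cv2.morphologyEx(k,op,np.ones((25,25)))
    k=big(k)[0]; ct=max(cv2.findContours(k,0,cv2.CHAIN_APPROX_NONE)[0],key=cv2.contourArea)[:,0]
    px=(ct+.5)/8-.5+[x,y]; w=ray(T,px,z).astype(np.float32); r=cv2.minAreaRect(w); m=cv2.moments(w.reshape(-1,1,2)); print(name,r,"cen",m["m10"]/m["m00"],m["m01"]/m["m00"],"A",m["m00"])
up((340,185,58,50),lambda h,s,v:(v<110),20,"nest",cv2.MORPH_OPEN)
up((325,182,80,95),lambda h,s,v:(v>150)&(s<60),20,"slab",cv2.MORPH_CLOSE)
up((180,208,50,42),lambda h,s,v:(h>40)&(h<90)&(s>60)|(v<70),46,"board",cv2.MORPH_CLOSE)
up((340,225,25,38),lambda h,s,v:(h>12)&(h<30)&(s>90),36,"bar")
k=mask(T,(335,182,65,52),lambda h,s,v:(h>4)&(h<18)&(s>110))
n,l,st,ce=cv2.connectedComponentsWithStats(k)
E=np.array([[-np.sin(np.radians(3.7)),np.cos(np.radians(3.7))],[-np.cos(np.radians(3.7)),-np.sin(np.radians(3.7))]])
for i in range(1,n): w=ray(T,ce[i],30)[0]; print(st[i,4],w.round(1),"cradle rel(551,-252):",(E@(w-[551,-252])).round(1))
E
```

```text
t 1.325 pos [ 143.4 -530.9  213.3] rpy [-1.800e+02 -1.000e-02  9.246e+01] F [-0.6  0.1  0.6] gap 94.1127861598097 pad 0.0
tool shares [20.09  9.94  0.34] az -0.004
nest ((554.0879516601562, -257.8158874511719), (79.63640594482422, 101.00833892822266), 3.775561571121216) cen 552.2221828609441 -255.36111192422382 A 7040.574198021786
slab ((508.0685119628906, -237.55801391601562), (204.84561157226562, 148.88821411132812), 3.729342222213745) cen 494.42638511455755 -233.4532102858461 A 19165.590363358147
board ((504.6083068847656, 157.47288513183594), (84.88402557373047, 121.17644500732422), 4.187252044677734) cen 506.8497019813096 156.21111052875304 A 6361.52962288179
bar ((465.4040832519531, -193.0474853515625), (82.55670928955078, 11.68321418762207), 3.556267023086548) cen 466.22411242771165 -192.87567922062536 A 845.2472261490766
23 [ 596.3 -283.4] cradle rel(551,-252): [-34.2 -43.2]
21 [ 591.8 -219.6] cradle rel(551,-252): [ 29.7 -42.8]
16 [ 577.1 -306.3] cradle rel(551,-252): [-55.9 -22.6]
14 [ 532.6 -308.7] cradle rel(551,-252): [-55.4  22.1]
1 [ 519.9 -205.6] cradle rel(551,-252): [48.3 28. ]
19 [ 510.6 -288.6] cradle rel(551,-252): [-34.   42.7]
16 [ 506.3 -225.7] cradle rel(551,-252): [29.1 42.9]
5 [ 500.3 -187.2] cradle rel(551,-252): [67.9 46.5]
```

>>> jog_arm(
  commands=[
    {"dx": 1,"dy": 0.5,"dz": 0,"ax": 0,"ay": 0,"az": 0,"gripper": 0},
    {"dx": 1,"dy": 0.5,"dz": 0,"ax": 0,"ay": 0,"az": 0,"gripper": 0},
    {"dx": 1,"dy": 0.5,"dz": 0,"ax": 0,"ay": 0,"az": 0,"gripper": 0},
    {"dx": 1,"dy": 0.5,"dz": 0,"ax": 0,"ay": 0,"az": 0,"gripper": 0},
    {"dx": 1,"dy": 0.5,"dz": 0,"ax": 0,"ay": 0,"az": 0,"gripper": 0},
    {"dx": 1,"dy": 0.5,"dz": 0,"ax": 0,"ay": 0,"az": 0,"gripper": 0},
    {"dx": 1,"dy": 0.5,"dz": 0,"ax": 0,"ay": 0,"az": 0,"gripper": 0},
    {"dx": 1,"dy": 0.5,"dz": 0,"ax": 0,"ay": 0,"az": 0,"gripper": 0},
    {"dx": 1,"dy": 0.5,"dz": 0,"ax": 0,"ay": 0,"az": 0,"gripper": 0},
    {"dx": 1,"dy": 0.5,"dz": 0,"ax": 0,"ay": 0,"az": 0,"gripper": 0},
  ],
)

```text
clock: 2.62
eef_pos: [326.0, -121.2, 213.7]
eef_rot: [3.141, 0.0, 1.61]
wrist_force: [1.0, -0.0, 0.4]
finger_gap: 94.3
finger_force: 0.0
```

>>> jog_arm(
  commands=[
    {"dx": 1,"dy": 0.5,"dz": 0,"ax": 0,"ay": 0,"az": 0,"gripper": 0},
    {"dx": 1,"dy": 0.5,"dz": 0,"ax": 0,"ay": 0,"az": 0,"gripper": 0},
    {"dx": 1,"dy": 0.5,"dz": 0,"ax": 0,"ay": 0,"az": 0,"gripper": 0},
    {"dx": 1,"dy": 0.5,"dz": 0,"ax": 0,"ay": 0,"az": 0,"gripper": 0},
    {"dx": 1,"dy": 0.5,"dz": 0,"ax": 0,"ay": 0,"az": 0,"gripper": 0},
    {"dx": 1,"dy": 0.5,"dz": 0,"ax": 0,"ay": 0,"az": 0,"gripper": 0},
    {"dx": 1,"dy": 0.5,"dz": 0,"ax": 0,"ay": 0,"az": 0,"gripper": 0},
    {"dx": 1,"dy": 0.5,"dz": 0,"ax": 0,"ay": 0,"az": 0,"gripper": 0},
    {"dx": 1,"dy": 0.5,"dz": 0,"ax": 0,"ay": 0,"az": 0,"gripper": 0},
    {"dx": 1,"dy": 0.5,"dz": 0,"ax": 0,"ay": 0,"az": 0,"gripper": 0},
  ],
)

```text
clock: 3.88
eef_pos: [508.4, 287.3, 213.4]
eef_rot: [3.142, 0.0, 1.611]
wrist_force: [-0.3, 0.1, 0.3]
finger_gap: 94.3
finger_force: 0.0
```

>>> jog_arm(
  commands=[
    {"dx": 0.09,"dy": 0,"dz": 0,"ax": 0,"ay": 0,"az": 0,"gripper": 0.2},
    {"dx": 0,"dy": 0,"dz": 0,"ax": 0,"ay": 0,"az": 0,"gripper": 0.2},
  ],
  squeeze=15,
)

```text
clock: 4.12
eef_pos: [507.4, 289.1, 213.2]
eef_rot: [-3.141, 0.0, 1.613]
wrist_force: [0.8, -0.1, -0.3]
finger_gap: 77.8
finger_force: 0.0
```

```bash
python3 - <<'E'
from h import *
go([506,289,74],92.5)
S=cams.camera("scene");cv2.imwrite("pics/s1.png",cv2.resize(S["image"][80:220,240:430,::-1],(760,560)))
E
```

```text
t 4.125 pos [507.4 289.1 213.2] rpy [-1.7996e+02  2.0000e-02  9.2410e+01] F [ 0.8 -0.1 -0.3] gap 77.76710515137962 pad 0.0
tool shares [ 0.   -0.03  3.48] az -0.009
```

View pics/s1.png

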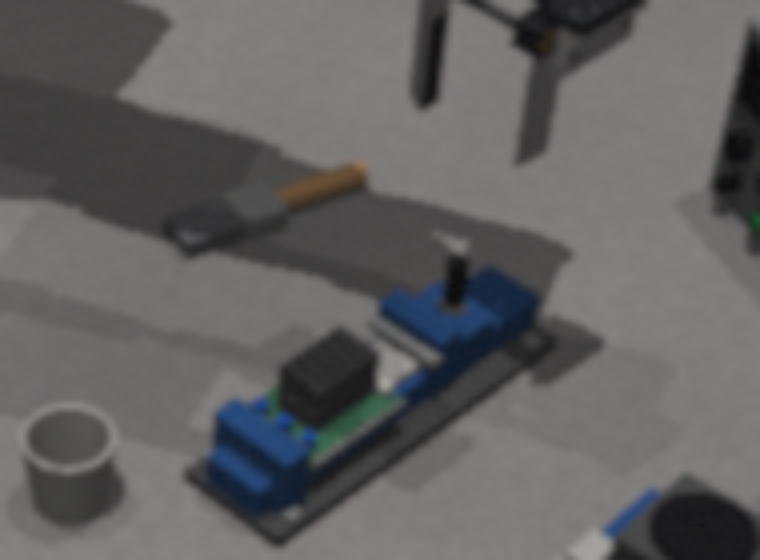

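The open fingers straddle the post line (post at about (456,275) in this crop). I'll descend, grip and pull.

>>> jog_arm(
  commands=[
    {"dx": 0,"dy": -0.02,"dz": 1,"ax": 0,"ay": 0,"az": 0,"gripper": 0.2},
    {"dx": 0,"dy": 0,"dz": 1,"ax": 0,"ay": 0,"az": 0,"gripper": 0.2},
    {"dx": 0,"dy": 0,"dz": 0.9,"ax": 0,"ay": 0,"az": 0,"gripper": 0.3},
    {"dx": 0,"dy": 0,"dz": 0.5,"ax": 0,"ay": 0,"az": 0,"gripper": 0.5},
    {"dx": 0,"dy": 0,"dz": 0,"ax": 0,"ay": 0,"az": 0,"gripper": 0.7},
    {"dx": 0,"dy": 0,"dz": 0,"ax": 0,"ay": 0,"az": 0,"gripper": 1},
    {"dx": 0,"dy": 0,"dz": 0,"ax": 0,"ay": 0,"az": 0,"gripper": 1},
    {"dx": 0,"dy": 0,"dz": 0,"ax": 0,"ay": 0,"az": 0,"gripper": 1},
  ],
  squeeze=15,
)

```text
clock: 5.18
eef_pos: [507.2, 289.4, 78.2]
eef_rot: [3.141, -0.0, 1.614]
wrist_force: [-0.5, -0.8, -0.1]
finger_gap: 19.2
finger_force: 0.0
```

>>> jog_arm(
  commands=[
    {"dx": 0,"dy": 0,"dz": 0,"ax": 0,"ay": 0,"az": 0,"gripper": 1},
    {"dx": 0,"dy": 0,"dz": 0,"ax": 0,"ay": 0,"az": 0,"gripper": 1},
  ],
  squeeze=25,
)

```text
clock: 5.42
eef_pos: [507.2, 289.5, 78.0]
eef_rot: [3.141, -0.0, 1.615]
wrist_force: [-0.1, -1.9, 5.1]
finger_gap: 15.6
finger_force: 25.0
```

>>> jog_arm(
  commands=[
    {"dx": 0.16,"dy": 0,"dz": 0,"ax": 0,"ay": 0,"az": 0,"gripper": 1},
    {"dx": 0.16,"dy": 0,"dz": 0,"ax": 0,"ay": 0,"az": 0,"gripper": 1},
    {"dx": 0.16,"dy": 0,"dz": 0,"ax": 0,"ay": 0,"az": 0,"gripper": 1},
    {"dx": 0.16,"dy": 0,"dz": 0,"ax": 0,"ay": 0,"az": 0,"gripper": 1},
    {"dx": 0.16,"dy": 0,"dz": 0,"ax": 0,"ay": 0,"az": 0,"gripper": 1},
    {"dx": 0,"dy": 0,"dz": 0,"ax": 0,"ay": 0,"az": 0,"gripper": 1},
    {"dx": 0,"dy": 0,"dz": 0,"ax": 0,"ay": 0,"az": 0,"gripper": 1},
  ],
)

```text
clock: 6.3
eef_pos: [505.8, 321.9, 78.0]
eef_rot: [3.14, -0.001, 1.615]
wrist_force: [-0.3, 2.8, 5.1]
finger_gap: 15.5
finger_force: 25.0
```

```bash
python3 - <<'E'
from h import *
go([506,289,74],92.5)
S=cams.camera("scene");cv2.imwrite("pics/s2.png",cv2.resize(S["image"][80:220,240:430,::-1],(760,560)))
E
```

```text
t 6.3 pos [505.8 321.9  78. ] rpy [ 1.7994e+02 -6.0000e-02  9.2520e+01] F [-0.3  2.8  5.1] gap 15.486396477223824 pad 25.001727640628815
tool shares [-0.82 -0.03  0.1 ] az 0.002
```

View pics/s2.png

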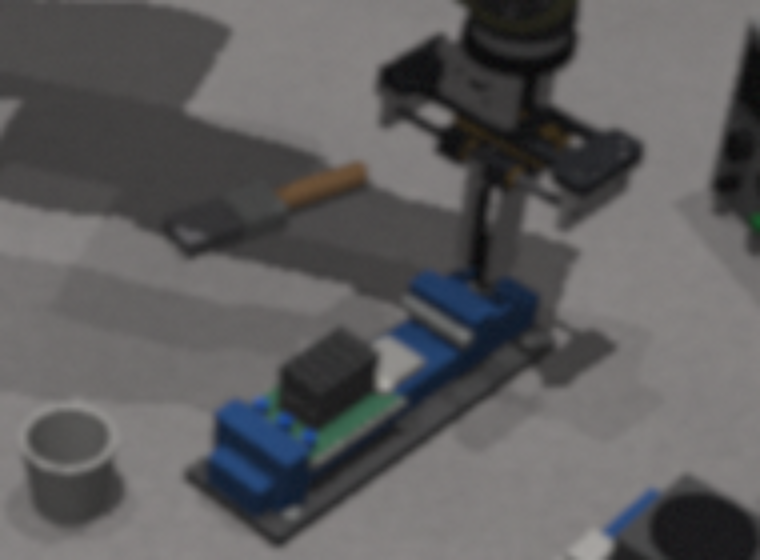

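The jaw is drawn back 32 mm and the lip (at about (440,320)) is clear of the tongue (at about (400,360)). Next I'll release and rise.

>>> jog_arm(
  commands=[
    {"dx": 0,"dy": 0,"dz": 0,"ax": 0,"ay": 0,"az": 0,"gripper": 0.4},
    {"dx": 0,"dy": 0,"dz": 0,"ax": 0,"ay": 0,"az": 0,"gripper": 0.4},
    {"dx": 0,"dy": 0,"dz": -0.8,"ax": 0,"ay": 0,"az": 0,"gripper": 0.4},
    {"dx": 0,"dy": 0,"dz": -1,"ax": 0,"ay": 0,"az": 0,"gripper": 0.35},
    {"dx": 0,"dy": 0,"dz": -1,"ax": 0,"ay": 0,"az": 0,"gripper": 0.35},
    {"dx": 0,"dy": 0,"dz": 0,"ax": 0,"ay": 0,"az": 0,"gripper": 0.35},
  ],
)

```text
clock: 7.1
eef_pos: [506.4, 321.7, 192.3]
eef_rot: [3.137, -0.002, 1.615]
wrist_force: [0.4, -0.5, -0.5]
finger_gap: 61.0
finger_force: 0.0
```

```bash
python3 - <<'E'
from h import *
go([512,158,180],92.5)
S=cams.camera("scene");T=cams.camera("top")
a=cv2.resize(S["image"][145:215,295:375,::-1],(400,350),interpolation=cv2.INTER_CUBIC)
b=cv2.resize(T["image"][200:256,170:234,::-1],(400,350),interpolation=cv2.INTER_CUBIC)
cv2.imwrite("pics/m3.png",np.hstack([a,b]))
E
```

```text
t 7.1 pos [506.4 321.7 192.3] rpy [ 1.7975e+02 -1.2000e-01  9.2510e+01] F [ 0.4 -0.5 -0.5] gap 61.035509204889095 pad 0.0
tool shares [-4.1  -0.04  0.3 ] az 0.001
```

View pics/m3.png

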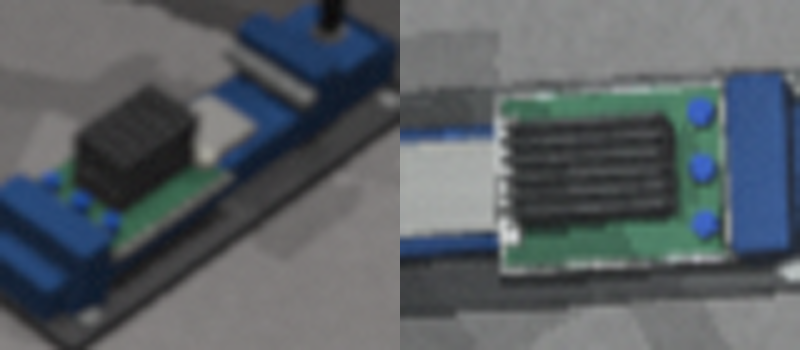

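The left crop shows the tongue end corners at scene (338,164) and (346.6,170.6). The right crop shows the plate corners at top px (186,215.2), (186.4,243.8), (222,212.8) and (222,242.4).

```bash
python3 - <<'E'
from h import *
T=cams.camera("top");S=cams.camera("scene")
c=ray(T,np.array([[186,215.2],[186.4,243.8],[222,212.8],[222,242.4]])-.5,46);print(c,c.mean(0))
t=ray(S,np.array([[338,164],[346.6,170.6]])-.5,46);print(t,t.mean(0))
x=np.array([-np.sin(np.radians(2.5)),np.cos(np.radians(2.5))])
print("origin est",c.mean(0)+5*x,c[:2].mean(0)-40*x,t.mean(0)-80*x)
s=ray(T,np.array([[170+(672-400)/6.25,200+125/6.25],[170+(672-400)/6.25,200+207/6.25],[170+(508-400)/6.25,200+120/6.25],[170+(508-400)/6.25,200+217/6.25]])-.5,86);print("sink",s,s.mean(0))
E
```

```text
[[546.61143555 203.19061795]
 [476.13067719 200.95929669]
 [550.79129934 114.64911971]
 [477.77824023 114.41139022]] [512.82791308 158.30260614]
[[492.39716563 244.19943536]
 [527.04880379 242.58616794]] [509.72298471 243.39280165]
origin est [512.60981614 163.29784725] [513.11583186 162.11302845] [513.2125357  163.46894392]
sink [[527.22801101 129.268388  ]
 [496.07410719 129.05973141]
 [530.40239124 191.26408233]
 [493.55230638 190.62493341]] [511.81420395 160.05428379]
```

>>> jog_arm(
  commands=[
    {"dx": -1,"dy": -0.02,"dz": 0,"ax": 0,"ay": 0,"az": 0,"gripper": 0.35},
    {"dx": -1,"dy": 0,"dz": 0,"ax": 0,"ay": 0,"az": 0,"gripper": 0.35},
    {"dx": -1,"dy": 0,"dz": 0,"ax": 0,"ay": 0,"az": 0,"gripper": 0.35},
    {"dx": -1,"dy": 0,"dz": 0,"ax": 0,"ay": 0,"az": 0,"gripper": 0.35},
    {"dx": 0,"dy": 0,"dz": 0.6,"ax": 0,"ay": 0,"az": 0,"gripper": 0.35},
    {"dx": 0,"dy": 0,"dz": 0.6,"ax": 0,"ay": 0,"az": 0,"gripper": 0.35},
    {"dx": 0,"dy": 0,"dz": 0,"ax": 0,"ay": 0,"az": 0,"gripper": 0.35},
  ],
)

```text
clock: 8.18
eef_pos: [510.6, 161.1, 139.2]
eef_rot: [-3.137, 0.001, 1.615]
wrist_force: [-0.1, -0.2, 0.2]
finger_gap: 61.0
finger_force: 0.0
```

```bash
python3 - <<'E'
from h import *
go([512.5,162,64],92.5)
S=cams.camera("scene");cv2.imwrite("pics/s4.png",cv2.resize(S["image"][100:220,250:400,::-1],(600,480)))
E
```

```text
t 8.175 pos [510.6 161.1 139.2] rpy [-1.7973e+02  5.0000e-02  9.2500e+01] F [-0.1 -0.2  0.2] gap 60.98798346118342 pad 0.0
tool shares [0.02 0.06 1.88] az 0.0
```

View pics/s4.png

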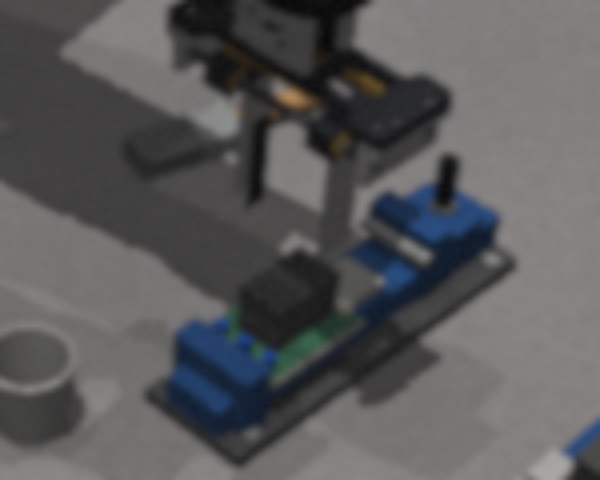

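The fingers, with tips at about (255,200) and (335,245), straddle the heatsink at (287,298). I'll descend and grip.

>>> jog_arm(
  commands=[
    {"dx": 0.02,"dy": 0.06,"dz": 0.8,"ax": 0,"ay": 0,"az": 0,"gripper": 0.35},
    {"dx": 0,"dy": 0,"dz": 0.7,"ax": 0,"ay": 0,"az": 0,"gripper": 0.35},
    {"dx": 0,"dy": 0,"dz": 0.38,"ax": 0,"ay": 0,"az": 0,"gripper": 0.35},
    {"dx": 0,"dy": 0,"dz": 0,"ax": 0,"ay": 0,"az": 0,"gripper": 0.4},
    {"dx": 0,"dy": 0,"dz": 0,"ax": 0,"ay": 0,"az": 0,"gripper": 0.5},
    {"dx": 0,"dy": 0,"dz": 0,"ax": 0,"ay": 0,"az": 0,"gripper": 0.6},
    {"dx": 0,"dy": 0,"dz": 0,"ax": 0,"ay": 0,"az": 0,"gripper": 0.7},
    {"dx": 0,"dy": 0,"dz": 0,"ax": 0,"ay": 0,"az": 0,"gripper": 0.8},
  ],
  squeeze=35,
)

```text
clock: 9.22
eef_pos: [514.3, 162.5, 67.0]
eef_rot: [3.141, -0.0, 1.615]
wrist_force: [-2.8, 0.1, 5.9]
finger_gap: 35.6
finger_force: 35.0
```

>>> jog_arm(
  commands=[
    {"dx": 0,"dy": 0,"dz": 0,"ax": 0,"ay": 0,"az": 0,"gripper": 0.8},
    {"dx": 0,"dy": 0,"dz": -0.1,"ax": 0,"ay": 0,"az": 0,"gripper": 0.8},
    {"dx": 0,"dy": 0,"dz": -0.2,"ax": 0,"ay": 0,"az": 0,"gripper": 0.8},
    {"dx": 0,"dy": 0,"dz": 0,"ax": 0,"ay": 0,"az": 0,"gripper": 0.8},
  ],
)

```text
clock: 9.72
eef_pos: [514.5, 162.4, 78.9]
eef_rot: [3.141, -0.0, 1.615]
wrist_force: [-0.1, 0.6, -3.1]
finger_gap: 35.8
finger_force: 35.0
```

>>> jog_arm(
  commands=[
    {"dx": 0,"dy": 0,"dz": -0.7,"ax": 0,"ay": 0,"az": 0,"gripper": 0.8},
    {"dx": 0,"dy": 0,"dz": -0.9,"ax": 0,"ay": 0,"az": 0,"gripper": 0.8},
    {"dx": 0,"dy": 0,"dz": -0.8,"ax": 0,"ay": 0,"az": 0,"gripper": 0.8},
    {"dx": -0.4,"dy": 0,"dz": 0,"ax": 0,"ay": 0,"az": 0,"gripper": 0.8},
    {"dx": -0.8,"dy": 0,"dz": 0,"ax": 0,"ay": 0,"az": 0,"gripper": 0.8},
    {"dx": -0.8,"dy": 0.06,"dz": 0,"ax": 0,"ay": 0,"az": 0,"gripper": 0.8},
    {"dx": -0.8,"dy": 0.1,"dz": 0,"ax": 0,"ay": 0,"az": 0,"gripper": 0.8},
    {"dx": -0.8,"dy": 0.1,"dz": 0,"ax": 0,"ay": 0,"az": 0,"gripper": 0.8},
    {"dx": -0.8,"dy": 0.1,"dz": 0,"ax": 0,"ay": 0,"az": 0,"gripper": 0.8},
    {"dx": -0.8,"dy": 0.1,"dz": 0,"ax": 0,"ay": 0,"az": 0,"gripper": 0.8},
  ],
)

```text
clock: 10.98
eef_pos: [540.8, -46.6, 172.1]
eef_rot: [-3.139, -0.0, 1.614]
wrist_force: [0.3, 0.7, -3.9]
finger_gap: 35.5
finger_force: 35.0
```

>>> jog_arm(
  commands=[
    {"dx": -0.8,"dy": 0,"dz": 0,"ax": 0,"ay": 0,"az": 0,"gripper": 0.8},
    {"dx": -0.8,"dy": 0,"dz": 0,"ax": 0,"ay": 0,"az": 0,"gripper": 0.8},
    {"dx": -0.8,"dy": 0,"dz": 0,"ax": 0,"ay": 0,"az": 0,"gripper": 0.8},
    {"dx": -0.8,"dy": 0,"dz": 0,"ax": 0,"ay": 0,"az": 0,"gripper": 0.8},
    {"dx": -0.8,"dy": 0,"dz": 0,"ax": 0,"ay": 0,"az": 0,"gripper": 0.8},
    {"dx": -0.8,"dy": 0,"dz": 0.3,"ax": 0,"ay": 0,"az": 0,"gripper": 0.8},
    {"dx": -0.37,"dy": 0,"dz": 0.3,"ax": 0,"ay": 0,"az": 0,"gripper": 0.8},
    {"dx": 0,"dy": 0,"dz": 0.7,"ax": 0,"ay": 0,"az": -0.12,"gripper": 0.8},
    {"dx": 0,"dy": 0,"dz": 0.7,"ax": 0,"ay": 0,"az": 0,"gripper": 0.8},
    {"dx": 0,"dy": 0,"dz": 0,"ax": 0,"ay": 0,"az": 0,"gripper": 0.8},
  ],
)

```text
clock: 12.22
eef_pos: [549.1, -250.4, 91.2]
eef_rot: [-3.137, -0.003, 1.636]
wrist_force: [0.6, 0.4, -2.7]
finger_gap: 35.6
finger_force: 35.0
```

```bash
python3 - <<'E'
from h import *
go([551,-251,47],93.7)
S=cams.camera("scene");T=cams.camera("top")
a=cv2.resize(S["image"][200:310,140:260,::-1],(480,440),interpolation=cv2.INTER_CUBIC)
b=cv2.resize(T["image"][180:280,325:400,::-1],(320,440),interpolation=cv2.INTER_CUBIC)
cv2.imwrite("pics/m5.png",np.hstack([a,b]))
E
```

```text
t 12.225 pos [ 549.1 -250.4   91.2] rpy [-1.7973e+02 -1.7000e-01  9.3720e+01] F [ 0.6  0.4 -2.7] gap 35.61736957106523 pad 34.99407470226288
tool shares [-0.02  0.05  1.1 ] az 0.002
```

View pics/m5.png

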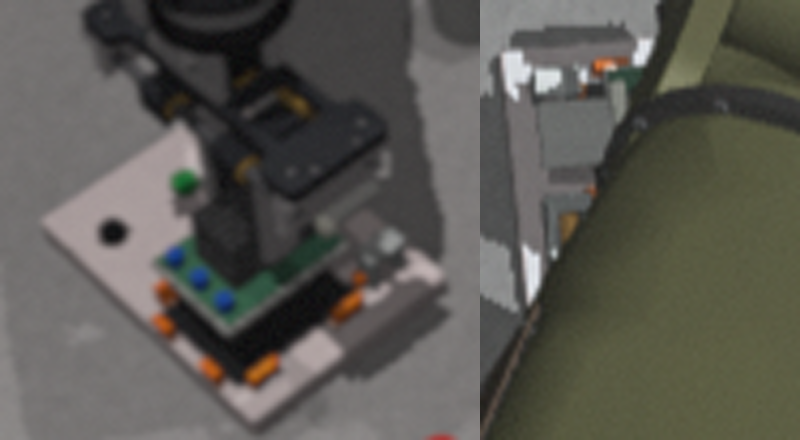

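The module hovers over the nest: plate near corner at scene about (197.7,281.5), tongue end edge at top about (339,209.5), with the nest dark floor and orange guides below it.

```bash
python3 - <<'E'
from h import *
T=cams.camera("top");S=cams.camera("scene"); s=manip.read_state()["eef_pos"]
ex=np.array([-.0645,.998]);ey=np.array([-.998,-.0645])
c=ray(S,[[197.2,281]],70)[0];print("corner->origin",c+50*ex+35*ey)
e=ray(T,[[338.5,209]],70)[0];print("tongue end->origin",e-80*ex,s)
# nest guides in scene, near ones: compare with cradle points relative to (551,-251)
k=mask(S,(175,255,60,45),lambda h,s,v:(h>4)&(h<18)&(s>110)); n,l,st,ce=cv2.connectedComponentsWithStats(k)
for i in range(1,n):
    w=ray(S,ce[i],26)[0]-[551,-251]; print(st[i,4],ce[i].round(1),"cradle",(w@ex).round(1),(w@ey).round(1))
E
```

```text
corner->origin [ 544.38292726 -246.49994745]
tongue end->origin [ 554.22207592 -250.20141202] [ 551.18514984 -251.36681167   95.38462415]
57 [226.8 274.5] cradle 33.5 -34.6
23 [181.3 272.7] cradle -39.3 44.4
24 [180.8 280.8] cradle -54.7 26.4
51 [205.  291.6] cradle -33.8 -36.2
31 [192.6 291.8] cradle -54.4 -16.9
```

>>> jog_arm(
  commands=[
    {"dx": 0,"dy": 0,"dz": 0.4,"ax": 0,"ay": 0,"az": 0,"gripper": 0.8},
    {"dx": 0,"dy": 0,"dz": 0.3,"ax": 0,"ay": 0,"az": 0,"gripper": 0.8},
    {"dx": 0,"dy": 0,"dz": 0.15,"ax": 0,"ay": 0,"az": 0,"gripper": 0.8},
    {"dx": 0,"dy": 0,"dz": 0,"ax": 0,"ay": 0,"az": 0,"gripper": 0.8},
    {"dx": 0,"dy": 0,"dz": 0,"ax": 0,"ay": 0,"az": 0,"gripper": 0.8},
  ],
)

```text
clock: 13.05
eef_pos: [550.9, -251.3, 60.6]
eef_rot: [3.141, 0.0, 1.636]
wrist_force: [-0.2, 0.5, -2.9]
finger_gap: 35.7
finger_force: 35.0
```

>>> jog_arm(
  commands=[
    {"dx": 0,"dy": 0,"dz": 0.1,"ax": 0,"ay": 0,"az": 0,"gripper": 0.8},
    {"dx": 0,"dy": 0,"dz": 0.08,"ax": 0,"ay": 0,"az": 0,"gripper": 0.8},
    {"dx": 0,"dy": 0,"dz": 0,"ax": 0,"ay": 0,"az": 0,"gripper": 0.8},
  ],
)

```text
clock: 13.42
eef_pos: [550.6, -251.1, 52.8]
eef_rot: [-3.141, -0.0, 1.636]
wrist_force: [-0.0, 0.3, -3.7]
finger_gap: 35.8
finger_force: 35.0
```

>>> jog_arm(
  commands=[
    {"dx": 0,"dy": 0,"dz": 0.06,"ax": 0,"ay": 0,"az": 0,"gripper": 0.8},
    {"dx": 0,"dy": 0,"dz": 0.05,"ax": 0,"ay": 0,"az": 0,"gripper": 0.8},
    {"dx": 0,"dy": 0,"dz": 0,"ax": 0,"ay": 0,"az": 0,"gripper": 0.8},
    {"dx": 0,"dy": 0,"dz": 0,"ax": 0,"ay": 0,"az": 0,"gripper": 0.8},
  ],
)

```text
clock: 13.92
eef_pos: [550.8, -251.2, 48.7]
eef_rot: [3.142, 0.0, 1.636]
wrist_force: [-0.4, 0.5, -3.3]
finger_gap: 35.8
finger_force: 35.0
```

>>> jog_arm(
  commands=[
    {"dx": 0,"dy": 0,"dz": 0.04,"ax": 0,"ay": 0,"az": 0,"gripper": 0.8},
    {"dx": 0,"dy": 0,"dz": 0,"ax": 0,"ay": 0,"az": 0,"gripper": 0.8},
  ],
)

```text
clock: 14.18
eef_pos: [550.8, -251.3, 47.1]
eef_rot: [3.141, 0.0, 1.636]
wrist_force: [0.3, -0.2, -3.6]
finger_gap: 35.9
finger_force: 35.0
```

>>> jog_arm(
  commands=[
    {"dx": 0,"dy": 0,"dz": 0.03,"ax": 0,"ay": 0,"az": 0,"gripper": 0.8},
    {"dx": 0,"dy": 0,"dz": 0.02,"ax": 0,"ay": 0,"az": 0,"gripper": 0.8},
    {"dx": 0,"dy": 0,"dz": 0,"ax": 0,"ay": 0,"az": 0,"gripper": 0.8},
  ],
)

```text
clock: 14.55
eef_pos: [550.8, -251.3, 47.0]
eef_rot: [3.141, 0.0, 1.636]
wrist_force: [-10.1, 5.0, 18.0]
finger_gap: 35.7
finger_force: 35.0
```

Contact came at 47.0 mm, which matches the expected seated height. I'll release and rise.

>>> jog_arm(
  commands=[
    {"dx": 0,"dy": 0,"dz": -0.03,"ax": 0,"ay": 0,"az": 0,"gripper": 0.8},
    {"dx": 0,"dy": 0,"dz": 0,"ax": 0,"ay": 0,"az": 0,"gripper": 0.5},
    {"dx": 0,"dy": 0,"dz": 0,"ax": 0,"ay": 0,"az": 0,"gripper": 0.4},
    {"dx": 0,"dy": 0,"dz": 0,"ax": 0,"ay": 0,"az": 0,"gripper": 0.4},
    {"dx": 0,"dy": 0,"dz": -0.4,"ax": 0,"ay": 0,"az": 0,"gripper": 0.4},
    {"dx": 0,"dy": 0,"dz": -0.9,"ax": 0,"ay": 0,"az": 0,"gripper": 0.4},
    {"dx": 0,"dy": 0,"dz": -1,"ax": 0,"ay": 0,"az": 0,"gripper": 0.4},
    {"dx": 0,"dy": 0,"dz": -0.8,"ax": 0,"ay": 0,"az": 0,"gripper": 0.4},
    {"dx": 0,"dy": 0,"dz": 0,"ax": 0,"ay": 0,"az": 0,"gripper": 0.4},
  ],
)

```text
clock: 15.68
eef_pos: [551.7, -251.7, 174.0]
eef_rot: [3.137, 0.003, 1.636]
wrist_force: [0.1, 0.8, 0.5]
finger_gap: 56.4
finger_force: 0.0
```

```bash
python3 - <<'E'
from h import *
go([419,-196.3,170],93.7)
S=cams.camera("scene");T=cams.camera("top")
a=cv2.resize(S["image"][200:310,140:260,::-1],(480,440),interpolation=cv2.INTER_CUBIC)
b=cv2.resize(T["image"][180:280,325:400,::-1],(320,440),interpolation=cv2.INTER_CUBIC)
cv2.imwrite("pics/m6.png",np.hstack([a,b]))
E
```

```text
t 15.675 pos [ 551.7 -251.7  174. ] rpy [1.7973e+02 1.7000e-01 9.3710e+01] F [0.1 0.8 0.5] gap 56.41358073154994 pad 0.0
tool shares [ 1.6  -3.22  0.08] az 0.001
```

View pics/m6.png

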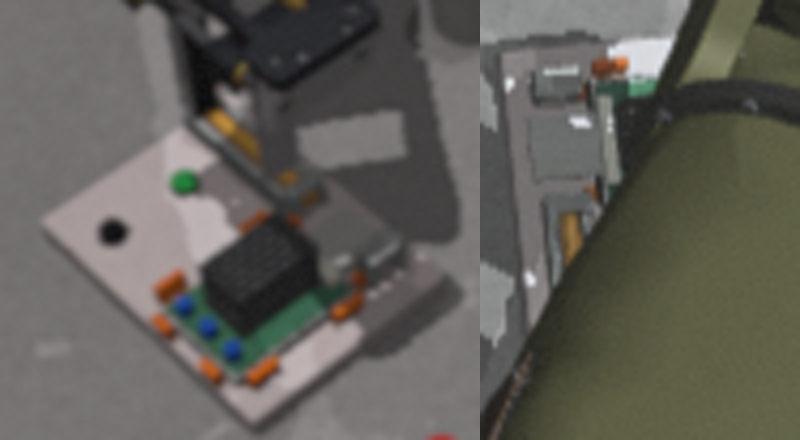

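The module lies inside all the guides, flat, with its tongue in front of the drawn-back bolt. On to the knob.

>>> jog_arm(
  commands=[
    {"dx": 0.4,"dy": -0.8,"dz": 0,"ax": 0,"ay": 0,"az": 0,"gripper": 0.4},
    {"dx": 0.4,"dy": -0.8,"dz": 0,"ax": 0,"ay": 0,"az": 0,"gripper": 0.4},
    {"dx": 0.4,"dy": -0.8,"dz": 0,"ax": 0,"ay": 0,"az": 0,"gripper": 0.4},
    {"dx": 0.4,"dy": -0.82,"dz": 0,"ax": 0,"ay": 0,"az": 0,"gripper": 0.4},
    {"dx": 0,"dy": 0,"dz": 0.7,"ax": 0,"ay": 0,"az": 0,"gripper": 0.4},
    {"dx": 0,"dy": 0,"dz": 0.7,"ax": 0,"ay": 0,"az": 0,"gripper": 0.4},
    {"dx": 0,"dy": 0,"dz": 0,"ax": 0,"ay": 0,"az": 0,"gripper": 0.4},
    {"dx": 0,"dy": 0,"dz": 0,"ax": 0,"ay": 0,"az": 0,"gripper": 0.4},
  ],
)

```text
clock: 16.77
eef_pos: [418.3, -195.8, 114.8]
eef_rot: [3.142, 0.0, 1.636]
wrist_force: [-0.1, -0.4, 0.5]
finger_gap: 56.5
finger_force: 0.0
```

```bash
python3 - <<'E'
from h import *
go([419,-196.3,62],93.7)
S=cams.camera("scene");a=cv2.resize(S["image"][170:290,130:250,::-1],(560,560),interpolation=cv2.INTER_CUBIC)
cv2.imwrite("pics/s7.png",a)
E
```

```text
t 16.775 pos [ 418.3 -195.8  114.8] rpy [180.     0.    93.71] F [-0.1 -0.4  0.5] gap 56.47634067559732 pad 0.0
tool shares [-0.01  0.02  1.32] az 0.001
```

View pics/s7.png

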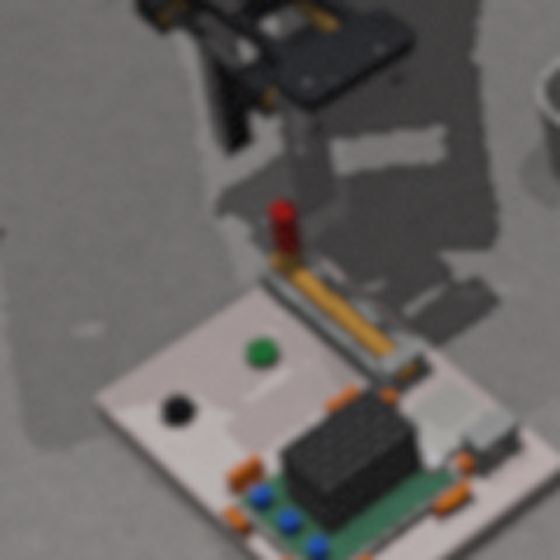

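Fingertips at (235,150) and (310,205) straddle the red knob at (285,215). I'll descend and close.

>>> jog_arm(
  commands=[
    {"dx": 0,"dy": 0.02,"dz": 0.7,"ax": 0,"ay": 0,"az": 0,"gripper": 0.4},
    {"dx": 0,"dy": 0,"dz": 0.45,"ax": 0,"ay": 0,"az": 0,"gripper": 0.4},
    {"dx": 0,"dy": 0,"dz": 0.15,"ax": 0,"ay": 0,"az": 0,"gripper": 0.4},
    {"dx": 0,"dy": 0,"dz": 0,"ax": 0,"ay": 0,"az": 0,"gripper": 0.5},
    {"dx": 0,"dy": 0,"dz": 0,"ax": 0,"ay": 0,"az": 0,"gripper": 0.7},
    {"dx": 0,"dy": 0,"dz": 0,"ax": 0,"ay": 0,"az": 0,"gripper": 0.9},
    {"dx": 0,"dy": 0,"dz": 0,"ax": 0,"ay": 0,"az": 0,"gripper": 1},
    {"dx": 0,"dy": 0,"dz": 0,"ax": 0,"ay": 0,"az": 0,"gripper": 1},
    {"dx": 0,"dy": 0,"dz": 0,"ax": 0,"ay": 0,"az": 0,"gripper": 1},
  ],
  squeeze=20,
)

```text
clock: 17.95
eef_pos: [419.0, -195.7, 62.4]
eef_rot: [3.141, 0.0, 1.636]
wrist_force: [0.2, 0.6, 2.2]
finger_gap: 15.3
finger_force: 20.0
```

>>> jog_arm(
  commands=[
    {"dx": 0,"dy": 0.25,"dz": 0,"ax": 0,"ay": 0,"az": 0,"gripper": 1},
    {"dx": 0,"dy": 0.25,"dz": 0,"ax": 0,"ay": 0,"az": 0,"gripper": 1},
    {"dx": 0,"dy": 0.25,"dz": 0,"ax": 0,"ay": 0,"az": 0,"gripper": 1},
    {"dx": 0,"dy": 0.25,"dz": 0,"ax": 0,"ay": 0,"az": 0,"gripper": 1},
    {"dx": 0,"dy": 0.25,"dz": 0,"ax": 0,"ay": 0,"az": 0,"gripper": 1},
    {"dx": 0,"dy": 0.25,"dz": 0,"ax": 0,"ay": 0,"az": 0,"gripper": 1},
    {"dx": 0,"dy": 0.2,"dz": 0,"ax": 0,"ay": 0,"az": 0,"gripper": 1},
    {"dx": 0,"dy": 0,"dz": 0,"ax": 0,"ay": 0,"az": 0,"gripper": 1},
  ],
)

```text
clock: 18.95
eef_pos: [487.9, -191.2, 62.4]
eef_rot: [3.14, 0.001, 1.636]
wrist_force: [3.1, -0.4, 4.5]
finger_gap: 15.3
finger_force: 20.0
```

>>> jog_arm(
  commands=[
    {"dx": 0,"dy": 0.1,"dz": 0,"ax": 0,"ay": 0,"az": 0,"gripper": 1},
    {"dx": 0,"dy": 0.06,"dz": 0,"ax": 0,"ay": 0,"az": 0,"gripper": 1},
    {"dx": 0,"dy": 0.04,"dz": 0,"ax": 0,"ay": 0,"az": 0,"gripper": 1},
    {"dx": 0,"dy": 0,"dz": 0,"ax": 0,"ay": 0,"az": 0,"gripper": 1},
  ],
)

```text
clock: 19.45
eef_pos: [492.8, -190.8, 62.3]
eef_rot: [-3.137, -0.001, 1.636]
wrist_force: [-18.6, -1.4, 16.4]
finger_gap: 15.5
finger_force: 20.0
```

The force rises to 18 N at about 74 mm plus the shift when the grip closed, so the bolt is at its stop. I'll release, rise and check.

>>> jog_arm(
  commands=[
    {"dx": 0,"dy": -0.03,"dz": 0,"ax": 0,"ay": 0,"az": 0,"gripper": 0.7},
    {"dx": 0,"dy": 0,"dz": 0,"ax": 0,"ay": 0,"az": 0,"gripper": 0.6},
    {"dx": 0,"dy": 0,"dz": 0,"ax": 0,"ay": 0,"az": 0,"gripper": 0.6},
    {"dx": 0,"dy": 0,"dz": -0.5,"ax": 0,"ay": 0,"az": 0,"gripper": 0.6},
    {"dx": 0,"dy": 0,"dz": -1,"ax": 0,"ay": 0,"az": 0,"gripper": 0.6},
    {"dx": 0,"dy": -1,"dz": -1,"ax": 0,"ay": 0,"az": 0,"gripper": 0.6},
    {"dx": 0.5,"dy": -1,"dz": -0.5,"ax": 0,"ay": 0,"az": 0,"gripper": 0.6},
    {"dx": 1,"dy": -1,"dz": 0,"ax": 0,"ay": 0,"az": 0,"gripper": 0.6},
    {"dx": 1,"dy": 0,"dz": 0,"ax": 0,"ay": 0,"az": 0,"gripper": 0.6},
    {"dx": 1,"dy": 0,"dz": 0,"ax": 0,"ay": 0,"az": 0,"gripper": 0.6},
  ],
)

```text
clock: 20.7
eef_pos: [364.3, -57.9, 182.6]
eef_rot: [3.14, 0.0, 1.635]
wrist_force: [1.3, 0.5, 1.2]
finger_gap: 37.8
finger_force: 0.0
```

>>> jog_arm(
  commands=[
    {"dx": 1,"dy": 0,"dz": 0,"ax": 0,"ay": 0,"az": 0,"gripper": 0.6},
    {"dx": 1,"dy": 0,"dz": 0,"ax": 0,"ay": 0,"az": 0,"gripper": 0.6},
    {"dx": 1,"dy": 0,"dz": 0,"ax": 0,"ay": 0,"az": 0,"gripper": 0.6},
    {"dx": 0,"dy": 0,"dz": 0,"ax": 0,"ay": 0,"az": 0,"gripper": 0.6},
  ],
)

```text
clock: 21.2
eef_pos: [356.7, 62.6, 182.3]
eef_rot: [3.141, -0.0, 1.639]
wrist_force: [-0.5, 0.7, -0.3]
finger_gap: 37.5
finger_force: 0.0
```

```bash
python3 - <<'E'
from h import *
go([419,-196.3,62],93.7)
S=cams.camera("scene");T=cams.camera("top")
a=cv2.resize(S["image"][200:310,140:260,::-1],(480,440),interpolation=cv2.INTER_CUBIC)
b=cv2.resize(T["image"][180:280,325:400,::-1],(320,440),interpolation=cv2.INTER_CUBIC)
cv2.imwrite("pics/m8.png",np.hstack([a,b]))
ex=np.array([.998,.0645])
for n,C,r,p in(("top",T,(335,200,30,75),[420.4,-196.7]),("scene",S,(180,205,45,60),[415.9,-196])):
    k,s,c=big(mask(C,r,lambda h,s,v:((h<6)|(h>174))&(s>150)));print("knob",n,s,ray(C,c,72),"travel",(ray(C,c,72)[0]-p)@ex)
E
```

```text
t 21.2 pos [356.7  62.6 182.3] rpy [ 1.7999e+02 -1.0000e-02  9.3920e+01] F [-0.5  0.7 -0.3] gap 37.51282109883977 pad 0.0
tool shares [-6.56  1.11  3.01] az 0.022
knob top [347 229   5   6  24] [[ 494.25249209 -192.39943083]] travel 73.98217381324496
knob scene [208 230   4  10  33] [[ 490.4012376  -191.83523019]] travel 74.62086278234699
```

View pics/m8.png

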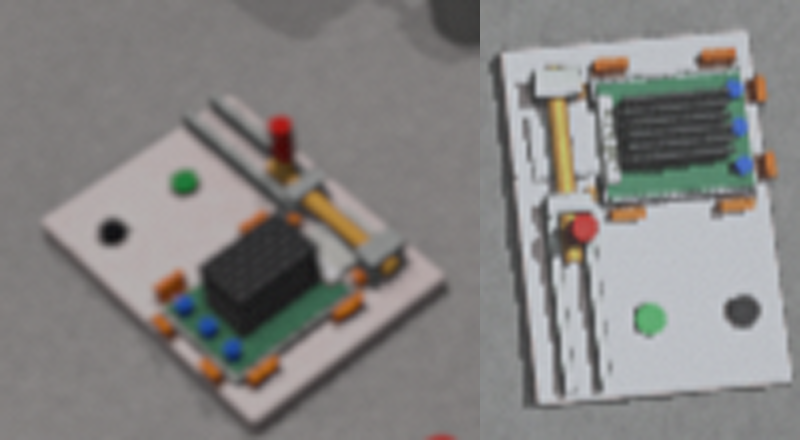

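The bolt tip protrudes through the keeper, at about (390,262) in the crop. Knob travel reads 74–75 mm, and the module is flat in the nest under the bar. Handing in.

```bash
python3 -c "
from cell import job
print(job.sign_off())"
```

```text
the job is handed in; nothing more can be done
None
```

I handed the job in at about 21 s on the robot clock, and no verdict came back: the module sits flat in the nest and the bolt is through its keeper, with 74–75 mm of travel measured in the images against the 71 mm needed.

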